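# Hold a knife carrier home against the stops of a sprung setting gauge

### The arm

A 6-joint arm with a two-finger parallel gripper is mounted at the origin on a cart in front of the work surface, level with it; the furniture and walls round the work are solid. World frame = base frame: x ahead of the robot, y to its left, z up, the work surface at z = 0. Lengths are in m, angles in rad, forces in N, time in s.
With the tool pointing down it reaches from about 0.35 to 0.975 m from the base axis. Payload 4.9 kg.
Tool frame: the origin (TCP) lies at the very end of the fingers, on their centre line; the grasp point (between the pads) lies 19 mm behind it (pinch_z is the distance from the TCP to the grasp point, in m); z points along the fingers, y is the line along which they close (so a half turn about z gives the same grasp; the last joint's range is limited). The gripper opens to 85 mm and grips with 20 to 120 N. Pads are 22 mm wide; open, the fingers measure 114 mm over their backs; the gripper's body (76 mm by 85 mm) begins 54 mm behind the grasp point. The pads swing forward as they close: fully open they stand 13 mm farther back than shut.
Start: joints at [-0.119, 0.053, 1.613, -0, 1.476, -0.119], TCP at [0.625, 0, 0.231] pointing down, gripper open.
Joint ranges: [-3.01, 3.01], [-1.01, 2.22], [0.06, 2.58], [-1.02, 4.17], [0.09, 2.62], [-3.14, 3.14]. Speed limits (rad/s): [2.57, 2.57, 3.14, 3.14, 3.14, 3.14].

### API

Orientations are given as a unit quaternion [w, x, y, z].
In Python, from plant import * gives the robot as it stands. The module is installed in compiled form; this text tells all that it offers.
- The arm moves only by the tool play_rows, never from a script. Its arguments are lists of equal length, an entry for each row: "linear": the shift along the world's x, y, z in m, a list of three; "turn": the turn about the world's z in degrees. A call has 1 to 8 rows; each row shifts and turns the commanded pose from where the row before left it; what a row does not reach is not made up. A row lasts 1/8 s, in which the tool goes at most 62.5 mm and 10.7 degrees, less where a joint would pass 70% of its speed; a pose out of reach is approached as far as the arm can. A call is refused whole if a number of a shift passes 0.0625 or a number of a turn 10.7, either way. A call with a gripper value outside its range is refused whole. "hand" is the finger opening in m, from 0 to 0.0854, set as the call begins (left out, the last holds). The fingers move at their own pace and stop on an object; the grip force is fixed at half the most. Time passes only in rows, so rows that do not move let the fingers close. It gives the time, the measured TCP pose, the force, the opening and the grip force at its end, in the units of the state.
- state(): the state, without advancing time (a new reading comes with each control period).
- grab_frame(name): name is "scene" or "side" or "wrist"; returns the picture (420x560x3 uint8, red, green, blue); there is no depth.
- camera_info(name): a dict with "camera_matrix" (3x3 intrinsics, pixels), "distortion" ([k1, k2, p1, p2, k3] as OpenCV has them; the pictures are not rectified), "origin" and "attitude" of the camera in the world; the wrist camera has in their place "mount" (4x4, takes a point from camera to tool coordinates, whose origin is the TCP and whose axes are the flange's). Camera axes: x right, y down, z forward; pixel columns grow to the right and rows downward; lengths in m; the calibration is good to about 2 mm. A picture is of the moment at which its call begins: read the wrist's pose just before it. camera_info takes no time and is no camera call.
- job_done(): hands the job in; it is judged then, once.
Trained networks look in the newest picture that a camera, given by its name, has taken for a name from the list of things; names that differ only in an ending like _2 or _b are one class to them, and where a whole thing is asked for, a point or a joint stands for the part that bears it (a point fixed in the world has none). Each returns a list of dicts, best first, with "p" (0 to 1); they miss things now and then, are a little off and sometimes report something else, mostly with a low value. They report only what shows in the picture. A call takes as long as a camera call. They do not tell look-alikes from the thing itself.
- trace(camera, thing): "region" (420x560 bool, what is visible of it) and "location" ([column, row] in pixels, amid what is visible of it).
The state is a dict: "time": time; "joint_pos": joint angles; "joint_vel": joint speeds; "joint_efforts": joint torques, N m; "tool_pos": TCP position; "tool_rot": TCP orientation; "contact_force": force on the tool from outside, world axes, zero at the start; "ft_torque": the same for the moment, N m; "gripper_width": opening from 0.0 (shut) to 1.0 (fully open); "grasp_force": force on a finger pad.
Only numpy, scipy, OpenCV 4.12 (cv2) and the standard library are available. Lean on these libraries where they do the work, as an engineer would, in place of code of your own. Each camera call takes 0.05 s, during which the arm holds its last target. There are 200 camera calls.

### The job

Pick up the aluminium knife carrier by its upright tab and set it down flat in the channel of the setting gauge, clear of the sprung plunger. Then slide it along the channel against the plunger until its end face is fully home and square against both stop posts, without forcing it, and finish while still holding it pressed there, so that a colleague can do up the clamp screw. Leave the other things on the bench alone.

Things in the scene. Friction and masses are not known exactly. Their poses are not given: they have to be found in the camera images.
- gauge: setting gauge, fixed: aluminium plate 170 x 64 x 8 mm. Origin: centre of its underside, on the bench. +x runs along the channel to the plunger and posts. Channel floor z = 8 mm. Two rails (8 mm wide, tops z = 20) from x = -70 to +20 mm leave a channel 35 mm wide, open above and at -x. A spring barrel reaches x = 80 mm; all is below z = 27. An unused clamp screw juts out to y = -40 mm at x = 2
- stop: the gauge's two dark steel stop posts, 11 mm wide (y = 6 to 17 and -6 to -17 mm), 18 mm tall, one each side of the plunger. Their faces towards the channel lie in one plane, at x = +25 mm of the gauge. Origin: in that plane, midway between the posts, at the channel floor; axes as the gauge's
- bed_mid (a point): a point on the channel's floor, on its centre line, at x = -25 mm of the gauge, z = 8 mm; axes as the gauge's. A carrier centred here has its end face 14 mm short of the plunger and 28 mm short of the stop posts
- plunger_tip (a point): the round tip of the brass sprung plunger (8 mm diameter, along the gauge's x axis, 17 mm above the gauge's underside); at rest at x = +11 mm of the gauge, 14 mm in front of the stop faces
- plunger (a joint): how far the plunger is pushed in, in m: 0 at rest, 0.013 to 0.014 when the carrier is home on the stop posts; it could go to 0.018. Its spring pushes back towards -x with about 3 N at rest and 9 N at 0.014
- carrier_mid (a point): centre of the loose knife carrier, 27 mm above its underside. One rigid piece, about 0.12 kg, 54 mm high: below, a block 44 (its x) x 30 (y) x 18 mm; on its middle an upright grip tab 14 (x) x 28 (y) mm, from 18 to 54 mm above the underside. x is the block's long axis; it is the same both ways round, so either end may face the plunger. It begins upright on the bench
- slides: bystander: a white carton of slides, 31 x 80 x 31 mm, lying on the bench; origin at the centre of its underside, long side along its y
- chuck: bystander: a round metal specimen chuck, 29 x 37 x 28 mm; origin at its underside
- dish: bystander: a small clear petri dish, 55 mm across, 12 mm high; origin at the centre of its underside
There are look-alikes about, which are no part of the job. What is shaped like the part that bears carrier_mid but green or purple is not meant. Of the things that look like the gauge, the larger one is meant.

How it is judged:
By the outcome, as a careful person would: the job done as asked, in the order asked, and still so for the second after the job is handed in, while the arm keeps its last pose, push and grip.
It also fails if it takes over 45 s, if anything falls off the work surface, if the arm or the gripper's body presses on something with over 40 N, if the wrist force passes 120 N, or if a joint passes its speed limit or range.

## Working session

There is one attempt and no reset: what is moved stays moved. The work goes in short steps, Python scripts to look and compute and a tool call to move; the robot and the scene stay as the last step left them, time stands still between calls to the robot, and variables do not carry over. Pictures are saved under pics/ and viewed, at most 10 in all, crops included, and the job is handed in when it is done.

Besides the shell and the picture viewer there is one more tool, called after "Call:" as name(argument=value, ...) on one line, values as JSON. play_rows: Moves the arm, as the interface text tells. Its arguments: {"type":"object","properties":{"linear":{"type":"array","items":{"type":"array","items":{"type":"number"}}},"turn":{"type":"array","items":{"type":"number"}},"hand":{"type":"number"}},"required":["linear","turn"]}

```bash
mkdir -p pics; cat > h.py <<'E'
from plant import *
import numpy as np, cv2
from scipy.spatial.transform import Rotation as R
def cam(n, st=None):
    c=camera_info(n); K=np.array(c["camera_matrix"]); d=np.array(c["distortion"])
    if n=="wrist":
        st=st or state(); q=st["tool_rot"]; T=np.eye(4); T[:3,:3]=R.from_quat([q[1],q[2],q[3],q[0]]).as_matrix(); T[:3,3]=st["tool_pos"]
        M=T@np.array(c["mount"]); return K,d,M[:3,:3],M[:3,3]
    a=np.array(c["attitude"])
    Rm=a if a.shape==(3,3) else R.from_quat([a[1],a[2],a[3],a[0]]).as_matrix()
    return K,d,Rm,np.array(c["origin"])
def toz(C,px,z):
    K,d,Rm,o=C; u=cv2.undistortPoints(np.array(px,float).reshape(-1,1,2),K,d).reshape(-1,2)
    r=np.c_[u,np.ones(len(u))]@Rm.T; return o+r*((z-o[2])/r[:,2])[:,None]
def proj(C,P):
    K,d,Rm,o=C; p=(np.array(P,float).reshape(-1,3)-o)@Rm
    return cv2.projectPoints(p,np.zeros(3),np.zeros(3),K,d)[0].reshape(-1,2)
def save(n,im,crop=None,s=1):
    if crop: im=im[crop[1]:crop[3],crop[0]:crop[2]]
    cv2.imwrite("pics/"+n,cv2.resize(im[:,:,::-1],None,fx=s,fy=s,interpolation=cv2.INTER_CUBIC))
E
python3 - <<'E'
from h import *
for n in ["scene","side","wrist"]:
    C=cam(n); im=grab_frame(n); np.save(n+"0.npy",im); print(n,C[3].round(3),C[2][:,2].round(2),C[0][0,0])
    for t in ["carrier_mid","gauge","stop","plunger"]:
        for r in trace(n,t)[:4]:
            print(t,round(r["p"],2),np.round(r["location"]),r["region"].sum(), toz(C,[r["location"]],0.02).round(3)[0])
a=np.vstack([np.hstack([np.load("scene0.npy"),np.load("side0.npy")])])
save("a.png",a,s=0.71)
save("w.png",np.load("wrist0.npy"))
E
```

```text
scene [-0.007  0.574  0.816] [ 0.5  -0.46 -0.73] 438.8468967746974
carrier_mid 0.58 [347. 191.] 277 [ 0.459 -0.109  0.02 ]
carrier_mid 0.57 [379. 190.] 265 [ 0.403 -0.17   0.02 ]
carrier_mid 0.54 [315. 198.] 256 [ 0.5   -0.029  0.02 ]
carrier_mid 0.5 [235. 346.] 597 [0.334 0.377 0.02 ]
gauge 0.88 [262. 234.] 1535 [0.507 0.146 0.02 ]
gauge 0.67 [329. 283.] 1154 [0.304 0.138 0.02 ]
stop 0.6 [251. 226.] 54 [0.544 0.149 0.02 ]
stop 0.54 [314. 283.] 19 [0.326 0.16  0.02 ]
side [ 0.286 -0.545  0.56 ] [ 0.27  0.75 -0.6 ] 416.2575907346537
carrier_mid 0.76 [292. 258.] 620 [ 0.508 -0.037  0.02 ]
carrier_mid 0.64 [285. 293.] 605 [ 0.465 -0.112  0.02 ]
carrier_mid 0.57 [262. 337.] 786 [ 0.4   -0.182  0.02 ]
gauge 0.9 [175. 229.] 1140 [0.317 0.12  0.02 ]
gauge 0.88 [266. 212.] 1633 [0.508 0.108 0.02 ]
stop 0.59 [279. 193.] 100 [0.558 0.162 0.02 ]
stop 0.57 [185. 218.] 71 [0.343 0.148 0.02 ]
wrist [0.624 0.084 0.373] [-0.   -0.32 -0.95] 314.9987951569333
carrier_mid 0.95 [112. 308.] 1167 [ 0.396 -0.177  0.02 ]
carrier_mid 0.66 [158. 267.] 1165 [ 0.468 -0.112  0.02 ]
gauge 0.93 [181.  49.] 10115 [0.521 0.139 0.02 ]
gauge 0.74 [21. 43.] 3404 [0.351 0.149 0.02 ]
stop 0.89 [14. 48.] 303 [0.342 0.144 0.02 ]
stop 0.59 [206.  39.] 452 [0.548 0.148 0.02 ]
plunger 0.77 [202.  37.] 251 [0.544 0.15  0.02 ]
plunger 0.61 [10. 42.] 111 [0.339 0.151 0.02 ]
plunger 0.48 [181.  51.] 9754 [0.521 0.137 0.02 ]
```

View pics/a.png

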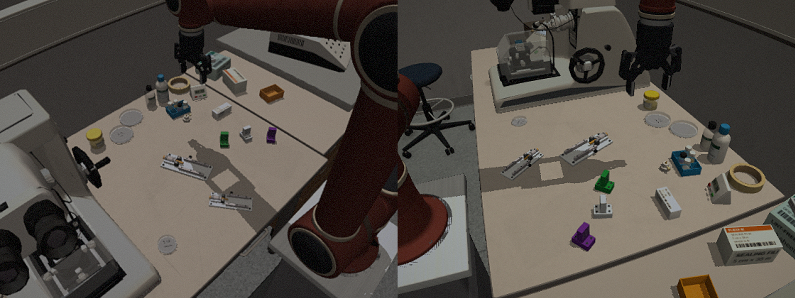

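View pics/w.png

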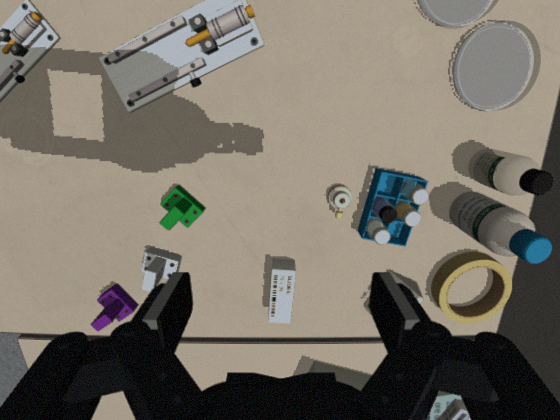

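The wrist view shows three carrier shapes: green (180,207), bare aluminium (158,267) and purple (112,308). It also shows two gauges, at (181,49) and (21,43). The aluminium carrier fits, and so does the larger-looking gauge at (181,49). I'll move so the camera sees both, confirm in a crop and fit the poses.

Call:
play_rows(linear=[[-0.035, 0.015, 0], [-0.045, 0.015, 0], [-0.045, 0.015, 0], [-0.015, 0.005, 0], [0, 0, 0], [0, 0, 0]], turn=[0, 0, 0, 0, 0, 0])

```text
time: 1.5
tool_pos: [0.4856, 0.0498, 0.2316]
tool_rot: [0.0, 0.707, 0.707, 0.0]
contact_force: [-0.8, 0.1, -0.2]
gripper_width: 0.994
grasp_force: 0.0
```

```bash
cat > fit.py <<'E'
from h import *
from scipy.optimize import minimize
def box(x0,x1,y0,y1,z0,z1): return np.array([[x,y,z] for x in(x0,x1) for y in(y0,y1) for z in(z0,z1)])
CAR=[box(-.022,.022,-.015,.015,0,.018),box(-.007,.007,-.014,.014,.018,.054)]
def gauge(s=1): return [s*b for b in [box(-.085,.085,-.032,.032,0,.008),box(-.07,.02,.0175,.0255,.008,.02),box(-.07,.02,-.0255,-.0175,.008,.02),box(.025,.08,-.009,.009,.008,.026)]]
def pose(b,p): c,s=np.cos(p[2]),np.sin(p[2]); return b@np.array([[c,s,0],[-s,c,0],[0,0,1]])+[p[0],p[1],p[3] if len(p)>3 else 0]
def sil(C,boxes,p,S=2):
    m=np.zeros((420*S,560*S),np.uint8)
    for b in boxes: cv2.fillConvexPoly(m,cv2.convexHull(((proj(C,pose(b,p))+.5)*S*16).astype(np.int32)),1,shift=4)
    return m>0
def iou(C,reg,boxes,p):
    m=sil(C,boxes,p); r=cv2.resize(reg.astype(np.uint8),None,fx=2,fy=2,interpolation=0)>0
    return (m&r).sum()/max((m|r).sum(),1)
def fit(obs,boxes,x0,y0,yaws=np.arange(0,np.pi,np.pi/9),z=0,d=.006):
    f=lambda v:-np.mean([iou(C,r,boxes,[v[0],v[1],v[2]/10,z]) for C,r in obs])
    best=None
    for y in sorted(yaws,key=lambda y:f([x0,y0,y*10]))[:3]:
        r=minimize(f,[x0,y0,y*10],method="Nelder-Mead",options=dict(initial_simplex=np.array([[x0,y0,y*10],[x0+d,y0,y*10],[x0,y0+d,y*10],[x0,y0,y*10+1.2]]),xatol=1e-4,fatol=1e-4,maxiter=120))
        if best is None or r.fun<best.fun: best=r
    return best.x*[1,1,.1],-best.fun
E
python3 - <<'E'
from fit import *
st=state(); print(np.round(st["tool_pos"],4),st["tool_rot"],st["time"])
C=cam("wrist",st); im=grab_frame("wrist"); np.save("w1.npy",im)
ob={}
for n,CC in [("wrist",C),("scene",cam("scene")),("side",cam("side"))]:
    if n!="wrist": np.save(n+"1.npy",grab_frame(n))
    for t,g,z in [("carrier_mid",(.467,-.112),.02),("gauge",(.515,.135),.01)]:
        c=[(np.linalg.norm(toz(CC,[r["location"]],z)[0][:2]-g),r) for r in trace(n,t)]
        for dd,r in c: print(n,t,round(r["p"],2),np.round(r["location"]),r["region"].sum(),round(dd,3))
        c=[x for x in c if x[0]<.035]
        if c: ob[n,t]=(CC,min(c,key=lambda x:x[0])[1]["region"])
import pickle; pickle.dump(ob,open("ob.pkl","wb"))
for t,m,g in [("carrier_mid",CAR,(.467,-.112)),("gauge",gauge(),(.515,.135)),("gauge",gauge(.75),(.515,.135))]:
    for ns in [("wrist",),("wrist","scene","side")]:
        o=[ob[n,t] for n in ns if (n,t) in ob]
        if o:
            p,s=fit(o,m,*g,yaws=np.arange(0,(1 if t[0]=="c" else 2)*np.pi,np.pi/9)); print(t,len(o),p.round(4),round(np.degrees(p[2]),1),round(s,3))
    vis=im if t[0]=="c" else vis
    for b in m:
        if len(m)==2 or np.ptp(m[0][:,0])>.16: vis=cv2.polylines(vis.copy(),[cv2.convexHull(np.round(proj(C,pose(b,p))).astype(np.int32))],True,(255,0,0),1)
save("fit.png",vis,(120,0,460,400),1.5)
E
```

```text
[0.4856 0.0498 0.2316] [3.24109074e-04 7.07173745e-01 7.07039700e-01 2.27381380e-04] 1.5
wrist carrier_mid 0.75 [291. 245.] 1068 0.086
wrist carrier_mid 0.69 [218. 338.] 1101 0.092
wrist carrier_mid 0.65 [267. 298.] 1091 0.004
wrist gauge 0.73 [133. 102.] 5364 0.193
wrist gauge 0.67 [312.  98.] 9586 0.007
scene carrier_mid 0.86 [349. 190.] 280 0.01
scene carrier_mid 0.68 [315. 195.] 204 0.084
scene carrier_mid 0.58 [379. 191.] 279 0.086
scene gauge 0.95 [263. 234.] 1539 0.007
scene gauge 0.77 [328. 284.] 1258 0.206
side carrier_mid 0.96 [260. 335.] 757 0.095
side carrier_mid 0.67 [286. 295.] 680 0.005
side carrier_mid 0.56 [293. 257.] 568 0.088
side gauge 0.85 [267. 209.] 1627 0.005
side gauge 0.62 [173. 229.] 1124 0.201
carrier_mid 1 [ 0.4676 -0.1124  2.8469] 163.1 0.94
carrier_mid 3 [ 0.468  -0.1131  2.8349] 162.4 0.875
gauge 1 [0.5155 0.1401 0.4161] 23.8 0.962
gauge 3 [0.5167 0.1401 0.4151] 23.8 0.919
gauge 1 [0.5198 0.1487 0.4057] 23.2 0.567
gauge 3 [0.5091 0.139  0.4294] 24.6 0.601
```

View pics/fit.png

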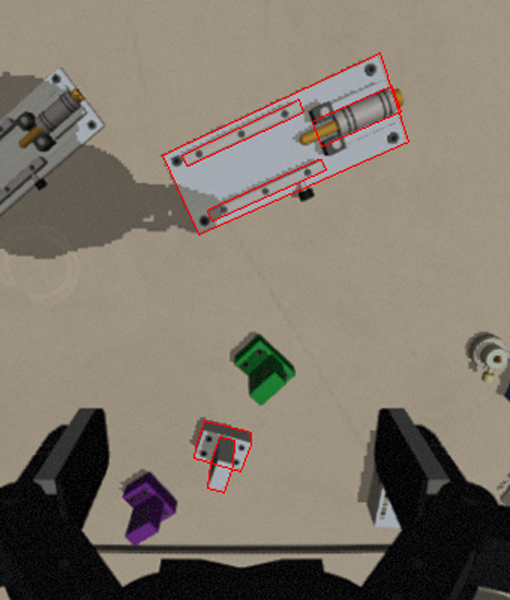

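The crop confirms the bare aluminium carrier at crop (222,450), between the green and purple ones. The 170 x 64 mm model fits the gauge (IoU 0.96, against 0.57 for a smaller model), with its plunger at the +x end. Next I hover above the carrier, turned to its tab.

Call:
play_rows(linear=[[-0.0036, -0.0325, -0.02], [-0.0036, -0.0325, -0.025], [-0.0036, -0.0325, -0.025], [-0.0036, -0.0325, -0.025], [-0.0036, -0.0325, -0.025], [0, 0, 0], [0, 0, 0]], turn=[-3.5, -3.5, -3.5, -3.5, -3.3, 0, 0])

```text
time: 2.82
tool_pos: [0.4674, -0.1123, 0.1118]
tool_rot: [0.0, 0.805, 0.593, 0.0]
contact_force: [0.7, 0.9, 0.5]
gripper_width: 0.999
grasp_force: 0.0
```

```bash
python3 - <<'E'
from fit import *
st=state(); print(np.round(st["tool_pos"],4))
C=cam("wrist",st); im=grab_frame("wrist")
for r in trace("wrist","carrier_mid"):
    l=toz(C,[r["location"]],.03)[0]; print(round(r["p"],2),np.round(r["location"]),r["region"].sum(),l.round(3))
    if np.hypot(l[0]-.467,l[1]+.112)<.03:
        p,s=fit([(C,r["region"])],CAR,.468,-.113,yaws=[-.35,-.3,-.25],d=.003); print(p.round(4),np.degrees(p[2]),s)
E
```

```text
[ 0.4674 -0.1123  0.1118]
0.88 [298.  98.] 2901 [ 0.504 -0.031  0.03 ]
0.83 [227. 303.] 2574 [ 0.401 -0.169  0.03 ]
0.79 [281. 215.] 2638 [ 0.468 -0.108  0.03 ]
[ 0.4682 -0.1112 -0.3007] -17.228508878569265 0.9535243292405639
```

Call:
play_rows(linear=[[0.0005, 0.0005, -0.025], [0, 0, -0.03], [0, 0, -0.022], [0, 0, -0.01], [0, 0, 0], [0, 0, 0]], turn=[0, 0, 0, 0, 0, 0])

```text
time: 3.68
tool_pos: [0.4686, -0.1122, 0.0256]
tool_rot: [0.001, 0.805, 0.593, 0.001]
contact_force: [-0.8, -0.7, 0.8]
gripper_width: 1.001
grasp_force: 0.0
```

Call:
play_rows(linear=[[0, 0, 0], [0, 0, 0], [0, 0, 0], [0, 0, 0], [0, 0, 0], [0, 0, 0], [0, 0, 0], [0, 0, 0]], turn=[0, 0, 0, 0, 0, 0, 0, 0], hand=0.0)

```text
time: 4.68
tool_pos: [0.4678, -0.1121, 0.0246]
tool_rot: [0.0, 0.805, 0.593, 0.0]
contact_force: [0.1, -0.3, 2.5]
gripper_width: 0.154
grasp_force: 58.8
```

Call:
play_rows(linear=[[0, 0, 0.02], [0, 0, 0.03], [0, 0, 0.03], [0.004, 0.038, 0], [0.005, 0.048, 0], [0.005, 0.048, 0], [0.005, 0.048, 0], [0.004, 0.038, 0]], turn=[0, 0, 0, 7, 8.2, 8.2, 8.2, 7])

```text
time: 5.68
tool_pos: [0.4895, 0.1098, 0.1033]
tool_rot: [-0.001, 0.562, 0.827, -0.0]
contact_force: [0.1, -0.2, -1.5]
gripper_width: 0.151
grasp_force: 58.6
```

Call:
play_rows(linear=[[0.002, 0.022, 0], [0, 0, 0], [0, 0, 0], [0, 0, 0]], turn=[2.4, 0, 0, 0])

```text
time: 6.18
tool_pos: [0.4923, 0.1291, 0.104]
tool_rot: [-0.0, 0.547, 0.837, -0.0]
contact_force: [-1.5, -0.4, -1.1]
gripper_width: 0.152
grasp_force: 58.6
```

```bash
cat > look.py <<'E'
from fit import *
import sys
st=state(); q=st["tool_rot"]; print(np.round(st["tool_pos"],4),"yaw",round(np.degrees(2*np.arctan2(q[2],q[1]))-90,2))
C=cam("wrist",st); im=grab_frame("wrist"); np.save("wl.npy",im)
und=float(st["tool_pos"][2])-.0246
car=None
for r in trace("wrist","carrier_mid"):
    l=toz(C,[r["location"]],und+.03)[0]; print("car",round(r["p"],2),np.round(r["location"]),r["region"].sum(),l.round(3))
    if np.hypot(*(l-st["tool_pos"])[:2])<.03:
        car,s=fit([(C,r["region"])],CAR,*st["tool_pos"][:2],yaws=[.35,.41,.47],d=.003,z=und); print("CAR",car.round(4),np.degrees(car[2]).round(2),round(s,3)); break
for t in ["gauge","stop","plunger"]:
    for r in trace("wrist",t)[:2]:
        print(t,round(r["p"],2),np.round(r["location"]),r["region"].sum(),toz(C,[r["location"]],.015)[0].round(4))
g=[float(v) for v in sys.argv[2:5]]; g[2]=np.radians(g[2])
def w(P): c,s=np.cos(g[2]),np.sin(g[2]); P=np.array(P,float); return np.c_[P[:,0]*c-P[:,1]*s+g[0],P[:,0]*s+P[:,1]*c+g[1],P[:,2]]
v=cv2.resize(im,None,fx=2,fy=2,interpolation=cv2.INTER_CUBIC)
def dr(P,col): cv2.polylines(v,[np.round(proj(C,P)*2+.5).astype(np.int32)],True,col,1)
dr(w([[-.085,-.032,.008],[.085,-.032,.008],[.085,.032,.008],[-.085,.032,.008]]),(255,0,0))
for s in (1,-1):
    dr(w([[-.07,s*.0175,.02],[.02,s*.0175,.02],[.02,s*.0255,.02],[-.07,s*.0255,.02]]),(0,255,0))
    dr(w([[.025,s*.006,.026],[.025,s*.017,.026]]),(255,0,255))
if car is not None:
    for b in CAR: cv2.polylines(v,[np.round(cv2.convexHull(proj(C,pose(b,[*car,und])).astype(np.float32))*2).astype(np.int32)],True,(0,0,255),1)
cv2.imwrite("pics/"+sys.argv[1],cv2.resize(v[:,:,::-1],(800,600),interpolation=cv2.INTER_AREA))
E
python3 look.py hov.png 0.516 0.140 23.8
```

```text
[0.4923 0.1291 0.104 ] yaw 23.61
car 0.73 [279. 263.] 4934 [0.487 0.139 0.109]
CAR [0.4914 0.13   0.4179] 23.94 0.735
gauge 0.96 [326. 208.] 14593 [0.5205 0.1502 0.015 ]
gauge 0.96 [ 81. 113.] 11505 [0.3284 0.1445 0.015 ]
stop 0.88 [356. 211.] 746 [0.5429 0.1579 0.015 ]
stop 0.66 [ 95. 103.] 538 [0.3366 0.1552 0.015 ]
plunger 0.74 [ 90. 109.] 306 [0.3341 0.15   0.015 ]
plunger 0.69 [354. 218.] 431 [0.545  0.1518 0.015 ]
```

View pics/hov.png

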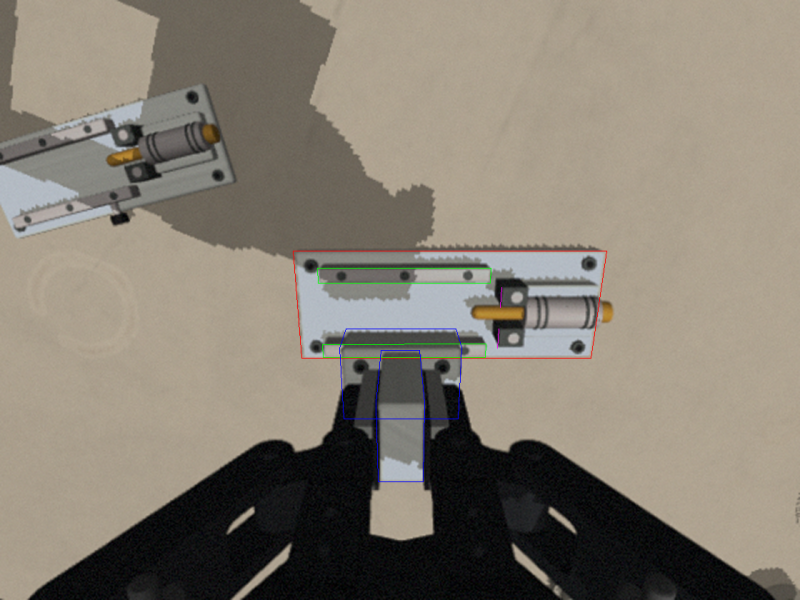

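The gauge overlay sits on the plate, rails and post faces (about 498,315 in the picture), and the held carrier overlay matches the block at (400,370). I'll lower it between the rails.

Call:
play_rows(linear=[[0.001, 0, -0.02], [0, 0, -0.02], [0, 0, -0.015], [0, 0, -0.005], [0, 0, 0], [0, 0, 0], [0, 0, 0]], turn=[0.2, 0, 0, 0, 0, 0, 0])

```text
time: 7.3
tool_pos: [0.4941, 0.1301, 0.0451]
tool_rot: [0.001, 0.545, 0.838, 0.0]
contact_force: [-0.7, -0.9, -1.1]
gripper_width: 0.156
grasp_force: 58.7
```

```bash
python3 look.py low.png 0.516 0.140 23.8
```

```text
[0.4941 0.1301 0.0451] yaw 23.9
car 0.96 [280. 264.] 4763 [0.489 0.14  0.051]
CAR [0.4934 0.1307 0.4003] 22.93 0.71
gauge 0.97 [346. 231.] 20869 [0.5236 0.1578 0.015 ]
gauge 0.94 [ 55. 107.] 11262 [0.3495 0.1578 0.015 ]
stop 0.91 [375. 249.] 1527 [0.5453 0.1545 0.015 ]
stop 0.84 [ 30. 101.] 1076 [0.3356 0.1555 0.015 ]
plunger 0.72 [ 32. 107.] 597 [0.3375 0.1532 0.015 ]
plunger 0.59 [368. 252.] 665 [0.5426 0.1507 0.015 ]
```

View pics/low.png

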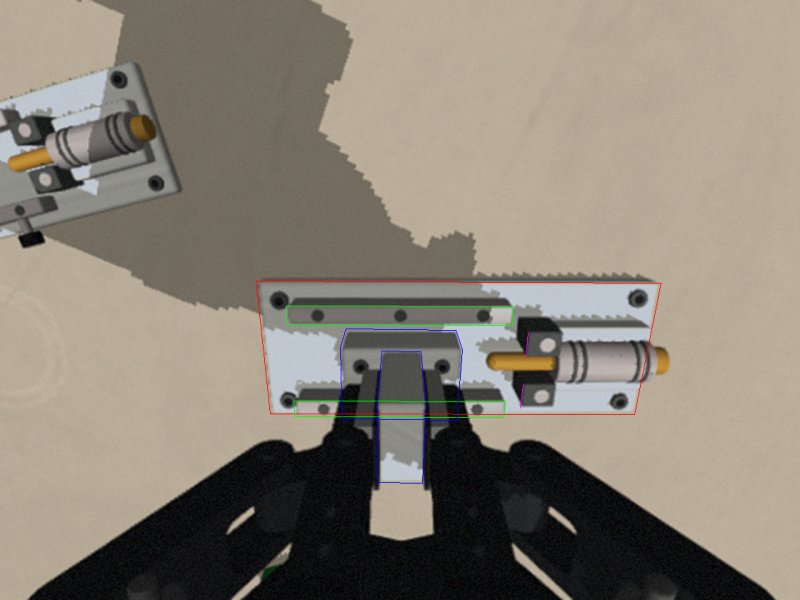

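The carrier is over the channel, about 1 mm to the +y side and 14 mm from the plunger tip (488,360). I nudge it over and lower it gently.

Call:
play_rows(linear=[[0.0003, -0.0007, -0.003], [0, 0, -0.004], [0, 0, -0.003], [0, 0, 0], [0, 0, 0]], turn=[0, 0, 0, 0, 0])

```text
time: 8.18
tool_pos: [0.4938, 0.1293, 0.0343]
tool_rot: [-0.0, 0.545, 0.838, -0.0]
contact_force: [-0.1, -0.5, -1.3]
gripper_width: 0.155
grasp_force: 58.7
```

Call:
play_rows(linear=[[0, 0, -0.0015], [0, 0, 0], [0, 0, 0]], turn=[0, 0, 0])

```text
time: 8.55
tool_pos: [0.4938, 0.1293, 0.0328]
tool_rot: [0.0, 0.545, 0.838, 0.0]
contact_force: [-0.8, -0.3, -0.4]
gripper_width: 0.155
grasp_force: 58.7
```

Call:
play_rows(linear=[[0, 0, -0.0006], [0, 0, 0], [0, 0, 0]], turn=[0, 0, 0])

```text
time: 8.93
tool_pos: [0.494, 0.1293, 0.0326]
tool_rot: [0.0, 0.545, 0.838, 0.0]
contact_force: [-1.6, -0.2, 1.7]
gripper_width: 0.151
grasp_force: 59.2
```

Call:
play_rows(linear=[[0.0037, 0.0016, 0], [0.0037, 0.0016, 0], [0.0037, 0.0016, 0], [0.0037, 0.0016, 0], [0.0037, 0.0016, 0], [0, 0, 0], [0, 0, 0]], turn=[0, 0, 0, 0, 0, 0, 0])

```text
time: 9.8
tool_pos: [0.5105, 0.1364, 0.0327]
tool_rot: [-0.002, 0.545, 0.838, -0.003]
contact_force: [-9.9, -4.9, 12.1]
gripper_width: 0.155
grasp_force: 60.9
```

```bash
python3 look.py mid.png 0.516 0.140 23.8; python3 -c "
from h import *; s=state(); f=np.array(s['contact_force']); print(f, f[:2]@[.915,.4035], s['ft_torque'])"
```

```text
[0.5105 0.1364 0.0327] yaw 23.93
car 0.74 [279. 263.] 4584 [0.505 0.146 0.038]
CAR [0.5104 0.1359 0.4366] 25.02 0.685
gauge 0.97 [321. 240.] 23194 [0.5251 0.157  0.015 ]
gauge 0.68 [357. 261.] 818 [0.5495 0.154  0.015 ]
stop 0.79 [350. 255.] 1572 [0.5447 0.1556 0.015 ]
stop 0.43 [  3. 128.] 130 [0.3491 0.1464 0.015 ]
plunger 0.8 [53. 88.] 320 [0.3702 0.1763 0.015 ]
plunger 0.55 [351. 262.] 834 [0.5467 0.1523 0.015 ]
[-10.30794635  -4.58971867  12.71041579] -11.283722387788373 [-0.80981527  1.85873197  0.0170083 ]
```

View pics/mid.png

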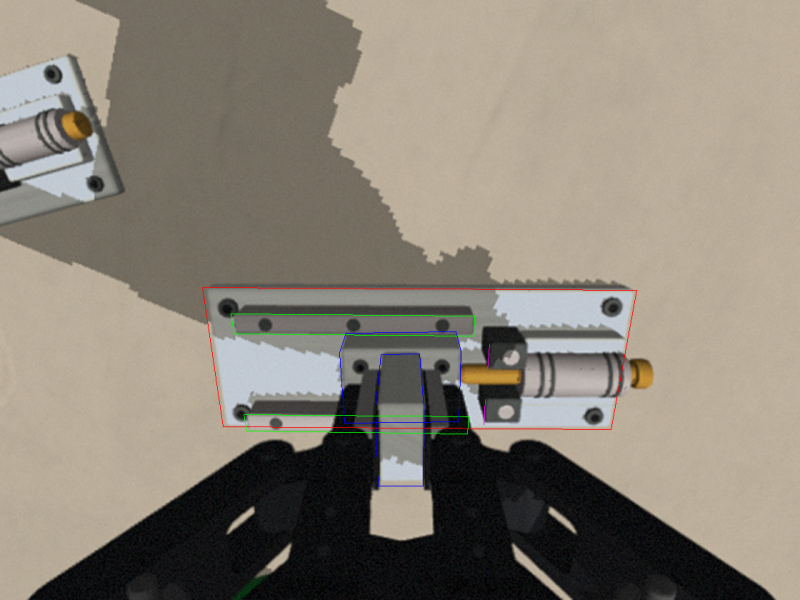

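The carrier is in the channel, seated and just compressing the plunger (contact at 462,374), with the posts at (488,375). The down-force has grown to 12 N, so I ease z a little before going on.

Call:
play_rows(linear=[[0, 0, 0.0006], [0, 0, 0], [0, 0, 0]], turn=[0, 0, 0])

```text
time: 10.42
tool_pos: [0.5105, 0.1364, 0.0327]
tool_rot: [-0.002, 0.545, 0.838, -0.003]
contact_force: [-8.8, -3.9, 9.3]
gripper_width: 0.155
grasp_force: 60.3
```

Call:
play_rows(linear=[[0.0018, 0.0008, 0], [0.0018, 0.0008, 0], [0, 0, 0], [0, 0, 0]], turn=[0, 0, 0, 0])

```text
time: 10.92
tool_pos: [0.5132, 0.1376, 0.0327]
tool_rot: [-0.002, 0.545, 0.838, -0.004]
contact_force: [-12.1, -6.1, 13.0]
gripper_width: 0.156
grasp_force: 60.6
```

Call:
play_rows(linear=[[0, 0, 0.0015], [0, 0, 0], [0.0018, 0.0008, 0.0002], [0.0018, 0.0008, 0.0002], [0, 0, 0], [0, 0, 0]], turn=[0, 0, 0, 0, 0, 0])

```text
time: 11.68
tool_pos: [0.5165, 0.1392, 0.0328]
tool_rot: [-0.002, 0.545, 0.838, -0.003]
contact_force: [-5.0, -4.2, 1.1]
gripper_width: 0.156
grasp_force: 59.1
```

```bash
cat > f.py <<'E'
from h import *
s=state(); f=np.array(s['contact_force']); p=np.array(s['tool_pos'])-[.516,.14,0]; q=s['tool_rot']
M=R.from_quat([q[1],q[2],q[3],q[0]]).as_matrix(); a=np.array([.915,.4035,0]);b=np.array([-.4035,.915,0])
print('F x,y,z',(f@a).round(1),(f@b).round(1),f[2].round(1),'pos',(p@a*1e3).round(2),(p@b*1e3).round(2),(p[2]*1e3).round(2),'yaw',np.degrees(np.arctan2(M[1,1],M[0,1])).round(2),'tilt x,y',np.degrees([M[:,2]@a,M[:,2]@b]).round(2),'tq',np.round(s['ft_torque'],2),round(s['time'],2))
E
python3 f.py
```

```text
F x,y,z -6.3 -1.8 1.1 pos 0.18 -0.93 32.78 yaw 23.92 tilt x,y [-0.47  0.01] tq [-0.91  1.19 -0.1 ] 11.68
```

Call:
play_rows(linear=[[0.0014, 0.0006, 0], [0.0009, 0.0004, 0], [0, 0, 0], [0, 0, 0]], turn=[0, 0, 0, 0])

```text
time: 12.18
tool_pos: [0.5182, 0.14, 0.0328]
tool_rot: [-0.003, 0.545, 0.838, -0.004]
contact_force: [-9.4, -6.3, 3.9]
gripper_width: 0.151
grasp_force: 59.4
```

```bash
python3 f.py
```

```text
F x,y,z -11.1 -2.0 3.9 pos 2.05 -0.91 32.82 yaw 23.93 tilt x,y [-0.58  0.02] tq [-1.05  1.63 -0.06] 12.18
```

Call:
play_rows(linear=[[0.0009, 0.0004, 0.0004], [0, 0, 0], [0, 0, 0]], turn=[0, 0, 0])

```text
time: 12.55
tool_pos: [0.5191, 0.1404, 0.0328]
tool_rot: [-0.003, 0.545, 0.838, -0.004]
contact_force: [-8.0, -5.7, 1.0]
gripper_width: 0.151
grasp_force: 59.1
```

```bash
python3 f.py
```

```text
F x,y,z -9.6 -1.9 1.0 pos 2.97 -0.9 32.84 yaw 23.93 tilt x,y [-0.57  0.01] tq [-1.04  1.48 -0.08] 12.55
```

Call:
play_rows(linear=[[0.0009, 0.0004, 0], [0, 0, 0], [0, 0, 0]], turn=[0, 0, 0])

```text
time: 12.92
tool_pos: [0.5198, 0.1406, 0.0328]
tool_rot: [-0.003, 0.545, 0.838, -0.004]
contact_force: [-9.1, -6.2, 2.6]
gripper_width: 0.15
grasp_force: 59.2
```

```bash
python3 f.py
```

```text
F x,y,z -10.9 -2.0 2.6 pos 3.69 -0.93 32.85 yaw 23.92 tilt x,y [-0.61  0.02] tq [-1.13  1.66 -0.08] 12.93
```

Not at the stops yet; force is still rising only with the spring and friction. I continue in small steps.

Call:
play_rows(linear=[[0.0009, 0.0004, 0.0002], [0, 0, 0], [0, 0, 0]], turn=[0, 0, 0])

```text
time: 13.3
tool_pos: [0.5199, 0.1408, 0.0329]
tool_rot: [-0.004, 0.545, 0.838, -0.005]
contact_force: [-11.4, -8.3, 4.7]
gripper_width: 0.151
grasp_force: 59.5
```

```bash
python3 f.py
```

```text
F x,y,z -13.8 -3.0 4.7 pos 3.87 -0.88 32.89 yaw 23.93 tilt x,y [-0.74  0.02] tq [-1.35  2.03 -0.06] 13.3
```

Call:
play_rows(linear=[[0.0009, 0.0004, 0], [0, 0, 0], [0, 0, 0]], turn=[0, 0, 0])

```text
time: 13.68
tool_pos: [0.5199, 0.1408, 0.0329]
tool_rot: [-0.004, 0.545, 0.838, -0.006]
contact_force: [-14.0, -9.6, 7.9]
gripper_width: 0.155
grasp_force: 60.1
```

```bash
python3 f.py; python3 look.py home.png 0.516 0.140 23.8
```

```text
F x,y,z -16.6 -3.1 7.9 pos 3.9 -0.89 32.89 yaw 23.94 tilt x,y [-0.9   0.03] tq [-1.54  2.54 -0.05] 13.68
[0.5199 0.1408 0.0329] yaw 23.94
car 0.82 [276. 266.] 4769 [0.514 0.149 0.038]
CAR [0.5196 0.1411 0.4644] 26.61 0.711
gauge 0.83 [278. 234.] 23673 [0.5116 0.155  0.015 ]
gauge 0.55 [ 27. 100.] 5688 [0.367 0.169 0.015]
stop 0.74 [335. 256.] 1433 [0.5461 0.1564 0.015 ]
plunger 0.96 [433. 265.] 771 [0.6001 0.1743 0.015 ]
plunger 0.58 [36. 90.] 336 [0.3703 0.1756 0.015 ]
```

View pics/home.png

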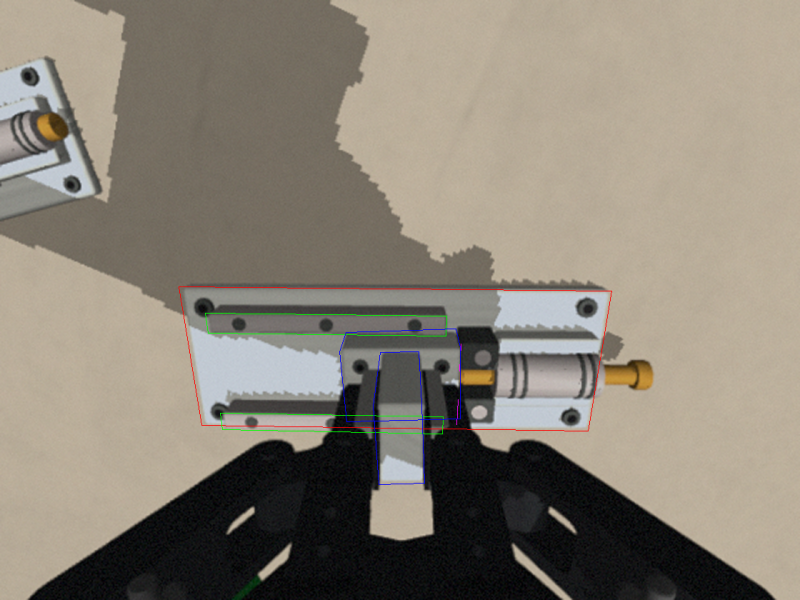

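The carrier is home: x has stalled at 3.9 mm while force rises. In the picture its end face lies on the posts (460,375) and the plunger rod stands out at the back (640,375). The tool leans 0.9° nose-down under the push, so I ease the push slightly and press down to seat it flat.

Call:
play_rows(linear=[[0, 0, -0.001], [-0.0004, -0.0002, -0.0005], [0, 0, 0], [0, 0, 0]], turn=[0, 0, 0, 0])

```text
time: 14.42
tool_pos: [0.52, 0.1408, 0.0328]
tool_rot: [-0.004, 0.545, 0.838, -0.006]
contact_force: [-16.7, -8.6, 15.1]
gripper_width: 0.153
grasp_force: 61.4
```

```bash
python3 f.py
```

```text
F x,y,z -18.8 -1.1 15.1 pos 3.93 -0.9 32.84 yaw 23.94 tilt x,y [-0.87  0.03] tq [-1.58  3.13 -0.09] 14.43
```

Call:
play_rows(linear=[[-0.0009, -0.0004, 0], [0, 0, 0], [0, 0, 0]], turn=[0, 0, 0])

```text
time: 14.8
tool_pos: [0.5199, 0.1407, 0.0328]
tool_rot: [-0.004, 0.545, 0.838, -0.005]
contact_force: [-15.6, -7.2, 12.6]
gripper_width: 0.154
grasp_force: 60.8
```

```bash
python3 f.py
```

```text
F x,y,z -17.2 -0.3 12.6 pos 3.83 -0.92 32.78 yaw 23.94 tilt x,y [-0.73  0.03] tq [-1.33  2.54 -0.03] 14.8
```

Call:
play_rows(linear=[[-0.0005, -0.0002, -0.0006], [0, 0, 0], [0, 0, 0]], turn=[0, 0, 0])

```text
time: 15.18
tool_pos: [0.5199, 0.1407, 0.0328]
tool_rot: [-0.003, 0.545, 0.838, -0.005]
contact_force: [-15.3, -6.7, 13.8]
gripper_width: 0.153
grasp_force: 61.1
```

```bash
python3 f.py
```

```text
F x,y,z -16.7 0.1 13.8 pos 3.81 -0.93 32.75 yaw 23.94 tilt x,y [-0.67  0.02] tq [-1.32  2.57 -0.02] 15.18
```

The carrier is steady against the posts: about 17 N push against a 9 N spring, no lateral force, yaw moment about 0, tilt 0.67° and easing. I'm handing in.

```bash
python3 -c "
from plant import *
print(job_done())"
```

```text
the job is handed in; nothing more can be done
None
```

The aluminium carrier is in the larger gauge's channel, home against both stop posts by force and picture, and I handed the job in with it still gripped and pressed there at about 17 N; the tool leaned 0.67° nose-down under that push, so the end face may be a fraction of a degree off square, and no verdict came back.

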